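# Set the iris and stage of a light base, then light it

### The job

Get the light base ready for the next petri dish, using only your fingertips: push the iris lever round its arc until its sight line lies on the red index, and push the blue glass stage round over the light port as far as its stop. Only when both are set, press the green lamp key right down and let it come up. Do not shift the red index, pick nothing up, and leave the dishes, cups and tools lying about where they are.

Things in the scene. Friction and masses are not known exactly. Their poses are not given: they have to be found in the camera images.
- light_base: The light base: a fixed white box with a grey top, top at 50 mm. Origin on the vertical axis of its round light port, at worktop level; its own x points to its back (away from the robot at yaw 0), y to its left, z up; the box reaches from x = -104 to +72 mm and y = -88 to +100 mm.
- iris_lever (a joint): Angle (rad, 0 to 1.6) of the iris ring and its lever about the port's vertical axis: 0 = lever straight to the front of the base (its -x), growing counter-clockwise seen from above, towards the base's right; 1.57 = straight to the right (-y). Stays where it is left (friction, about 1 N at the pin).
- lever_pin (a point): Middle of the upright black pin at the end of the iris lever, 80 mm from the port's axis: 9 mm thick with a 14 mm head, free from 71 mm to 103 mm above the worktop; this point lies at 88 mm. The lever's flat arm, 17 mm wide, lies below it at 62 to 66 mm and reaches to 90 mm from the axis.
- sight_line (a point): Point on the black sight line in the lever's clear window, on the lever's centre line, 64 mm from the port's axis, 62 mm above the worktop. It is to lie over index_mark.
- red_index (a joint): Angle (rad) of the red index about the same axis, measured like iris_lever: the lever is on the index when both angles are equal. It has been set beforehand and must stay.
- index_mark (a point): Top of the red index, a 3.5 mm wide red bar on the scale flange with a lug over its rim, 64 mm from the port's axis, 57 mm above the worktop; the lever passes over it without touching.
- stage (a joint): Angle (rad, 0 to 1.92) of the stage arm about its pivot: 0 = swung fully out, 1.92 = over the port against its stop, a thin steel pin 80 mm high behind it; grows counter-clockwise seen from above. Stays where it is left (friction, about 1.2 N at the knob).
- stage_pivot (a point): Centre of the top of the stage's pivot post (hub radius 12 mm, 83 mm high), at x = +30, y = +80 mm in the light base's frame.
- stage_knob (a point): Middle of the upright black knob on the stage arm, 34 mm from the pivot's axis: 9 mm thick with a 14 mm head, free from 79 mm to 112 mm above the worktop; this point lies at 97 mm. Pushing it swings the stage.
- stage_glass (a point): Centre of the top of the round blue glass of the stage (glass 31 mm radius, in a grey frame of 36 mm radius, from 70 to 80 mm above the worktop), 85 mm from the pivot; over the port when the stage is in.
- light_port (a point): Centre of the top of the glass of the light port, 60 mm wide, 65 mm above the worktop; the iris leaves close under it as the lever turns. Round it: a black collar (radius 38 mm, top 67 mm), the black rotating ring (radius 48 mm, top 64 mm), and a silver scale flange (radius 70 mm, top 54 mm) with black marks every 7.5 degrees over the front-right quarter.
- lamp_key (a joint): Travel of the lamp key (m): 0 = up, 0.005 = fully down (5 N); it springs up when released.
- lamp_key_top (a point): Centre of the top of the round green lamp key, 24 mm across, at the front left corner of the light base; it is pressed straight down.
- petri_stack: A stack of petri dishes, 92 mm across, 40 mm high, loose; origin at the centre of its underside. To be left alone.
- sample_cup_0: Small metal sample cup, 47 mm across, 39 mm high, loose, at the front right of the light base; origin at the centre of its underside. To be left alone.
- sample_cup_1: Small metal sample cup, 51 mm across, 39 mm high, loose, at the front left of the light base; origin at the centre of its underside. To be left alone.
- marker_0: White marker with a blue cap, 134 mm long, 12 mm thick, lying along y near the front edge; origin at its middle, on the worktop. To be left alone.
- spatula: Spatula, 195 mm long, lying along y near the front edge; origin at its middle, on the worktop. To be left alone.
- tweezers: Tweezers, 126 mm long, lying near the front edge at the right; origin at their middle, on the worktop. To be left alone.

How it is judged (in metres and radians):
On the way, in this order (a step that is already met when the one before it is completed fails the run):
1. the sight line lies on the red index and the stage is over the port against its stop, both at rest (horizontal distance between sight_line and index_mark below 0.0035 m and value of joint stage above 1.85 rad and velocity of joint iris_lever between -0.05 and 0.05 rad/s and velocity of joint stage between -0.05 and 0.05 rad/s), for 0.2 s.
2. the lamp key is pressed right down (value of joint lamp_key above 0.004 m), for 0.05 s.
At the end, for the whole second after the job is handed in: The iris lever's sight line is within 3.5 mm of the red index (about 3 degrees), the stage is over the port within 0.07 rad of its stop, both at rest, and the lamp key has been pressed at least 4 mm after that and is up again (all of step 1 and value of joint lamp_key below 0.001 m); the robot touches nothing.
It fails at once if the lamp key is pressed before the iris and the stage are set (value of joint lamp_key above 0.0025 m and (not (horizontal distance between sight_line and index_mark below 0.0035 m) or not (value of joint stage above 1.85 rad))).
It fails at once if the red index is shifted (over 4 mm) (distance of index_mark from where it was at the start of the episode above 0.004 m).
It fails at once if the petri dishes, a sample cup, the marker, the spatula or the tweezers are lifted or shifted (over 15 mm) (distance of any of petri_stack, sample_cup_1, sample_cup_0, marker_0, spatula, tweezers from where it was at the start of the episode above 0.015 m).
It also fails if it takes over 51 s, if anything falls off the work surface, if the arm or the gripper's body presses on something with over 40 N, if the wrist force passes 120 N, or if a joint passes its speed limit or range.

### The arm

A 6-joint arm with a two-finger parallel gripper is mounted at the origin on a cart in front of the work surface, level with it; the furniture and walls round the work are solid. World frame = base frame: x ahead of the robot, y to its left, z up, the work surface at z = 0. Lengths are in mm, angles in rad, forces in N, time in s.
With the tool pointing down it reaches from about 250 to 775 mm from the base axis. Payload 4 kg.
Tool frame: the origin (TCP) lies midway between the tips of the shut fingers; the grasp point (between the pads) lies 19 mm behind it (bot.grip_depth is the distance from the TCP to the grasp point, in mm); y points along the fingers, z is the direction in which the jaws open and shut, and the axes are right-handed (so a half turn about y gives the same grasp; the last joint's range is limited). The gripper opens to 85 mm and grips with 20 to 120 N. Pads are 22 mm wide; open, the fingers measure 114 mm over their backs; the gripper's body (76 mm by 85 mm) begins 54 mm behind the grasp point. The pads swing forward as they close: fully open they stand 13 mm farther back than shut.
Start: joints at [1.045, 0.087, 1.371, -0, 1.684, -0.103], TCP at [225.684, 501.582, 231.341] pointing down, gripper open.
Joint ranges: [-3.1, 3.1], [-0.76, 2.03], [0.27, 2.55], [-1.08, 4.22], [0.17, 2.65], [-2.57, 2.57]. Speed limits (rad/s): [2.79, 2.79, 3.14, 3.14, 3.14, 3.14].

### API

Orientations are given as a rotation vector (axis times angle).
In Python, from bench import bot gives the robot as it stands.
- The arm moves only by the tool arm_command, never from a script. Its argument "plan" is a list of rows, each an object with "offset": the shift along the tool's x, y, z in mm, a list of three; "twist": the turn, a rotation vector about the tool's x, y, z in rad, a list of three; "claw": the opening, from 0 (shut) to 1 (fully open). A call has 1 to 10 rows; each row shifts and turns the commanded pose from where the row before left it, along the tool's axes as they then stand; what a row does not reach is not made up. A row lasts 1/8 s, in which the tool goes at most 62.5 mm and 10.7 degrees, less where a joint would pass 70% of its speed; a pose out of reach is approached as far as the arm can. A call with a gripper value outside its range is refused whole. The fingers move at their own pace and stop on an object; "force" is the grip in N (left out, the last holds). Time passes only in rows, so rows that do not move let the fingers close. It gives the time, the measured TCP pose, the force and the opening at its end, in the units of the state.
- bot.read_state(): the state, without advancing time (a new reading comes with each control period).
- bot.snapshot(name): name is "scene" or "top" or "wrist"; returns (picture, depth): 400x640x3 uint8, red, green, blue; 400x640 float32, mm along the optical axis (not along the pixel's ray), 0 where there is no reading.
- bot.get_calibration(name): a dict with "K" (3x3 intrinsics, pixels), "R" (3x3) and "t" (3): a world point X has camera coordinates R X + t. Camera axes: x right, y down, z forward; pixel columns grow to the right and rows downward; lengths in mm; the calibration is good to about 2 mm. The wrist camera is an equidistant fisheye: a pixel r from the principal point sees the ray r / f radians off the axis. A picture is of the moment at which its call begins: read the wrist's pose just before it. get_calibration takes no time and is no camera call; for the wrist camera it gives the pose at the moment of the call.
- bot.sign_off(): hands the job in, once; it reports no verdict.
The state is a dict: "time_s": time; "joint_positions": joint angles; "joint_velocities": joint speeds; "effort": joint torques, N m; "eef_pos": TCP position; "ee_rot": TCP orientation; "contact_force": force on the tool from outside, world axes, zero at the start; "torque": the same for the moment, N m; "finger_gap": finger opening in mm.
Only numpy, scipy, OpenCV 4.12 (cv2) and the standard library are available. Lean on these libraries where they do the work, as an engineer would, in place of code of your own. Each camera call takes 0.05 s, during which the arm holds its last target. There are 200 camera calls.

## Working session

There is one attempt and no reset: what is moved stays moved. The work goes in short steps, Python scripts to look and compute and a tool call to move; the robot and the scene stay as the last step left them, time stands still between calls to the robot, and variables do not carry over. Pictures are saved under pics/ and viewed, about 8 in all and at most 12, crops included, and the job is handed in when it is done.

Besides the shell and the picture viewer there is one more tool, called after "Request:" by a JSON object that holds its "fn" and its "kwargs". arm_command: Moves the arm, as the interface text tells. Its arguments: {"type":"object","properties":{"plan":{"type":"array","items":{"type":"object","properties":{"offset":{"type":"array","items":{"type":"number"}},"twist":{"type":"array","items":{"type":"number"}},"claw":{"type":"number"}}}},"force":{"type":"number"}},"required":["plan"]}

```bash
mkdir -p pics
cat > h.py <<'E'
from bench import bot
import numpy as np, cv2
def snap(n,f):
    c=bot.get_calibration(n); p,d=bot.snapshot(n); np.savez(f'pics/{f}.npz',p=p,d=d,**{k:np.array(c[k]) for k in 'KRt'})
    cv2.imwrite(f'pics/{f}.png',p[:,:,::-1]); return p,d,c
def load(f): return np.load(f'pics/{f}.npz')
def world(c,d,u,v,z=None):
    """pinhole: pixel to world by depth, or by plane height z"""
    K,R,t=map(np.array,(c['K'],c['R'],c['t'])); r=np.linalg.inv(K)@[u,v,1]
    C=-R.T@t; w=R.T@r
    return C+w*(d[int(v),int(u)] if z is None else (z-C[2])/w[2])
def proj(c,X):
    K,R,t=map(np.array,(c['K'],c['R'],c['t'])); q=K@(R@np.array(X,float)+t); return q[:2]/q[2]
E
python3 - <<'E'
from h import *
a=snap('scene','s0')[0];b=snap('top','t0')[0]
s=bot.read_state();print(s['eef_pos'],s['ee_rot'],s['time_s'])
from scipy.spatial.transform import Rotation as R
print(R.from_rotvec(s['ee_rot']).as_matrix().round(3))
for n in('scene','top','wrist'):
    c=bot.get_calibration(n);print(n,np.round(c['K'],1).tolist(),np.round(-np.array(c['R']).T@np.array(c['t'])))
E
```

```text
[225.46612092 501.16023517 230.23719569] [-1.54717876  0.33219467 -0.33123496] 0.1
[[ 0.912 -0.001  0.41 ]
 [-0.41  -0.002  0.912]
 [-0.    -1.    -0.002]]
scene [[400.5, 0.0, 324.6], [0.0, 400.5, 202.8], [0.0, 0.0, 1.0]] [-486. -503.  740.]
top [[401.0, 0.0, 324.7], [0.0, 401.0, 202.0], [0.0, 0.0, 1.0]] [ 246.   68. 1320.]
wrist [[309.7, 0.0, 314.4], [0.0, 309.7, 199.4], [0.0, 0.0, 1.0]] [159. 531. 373.]
```

View pics/s0.png

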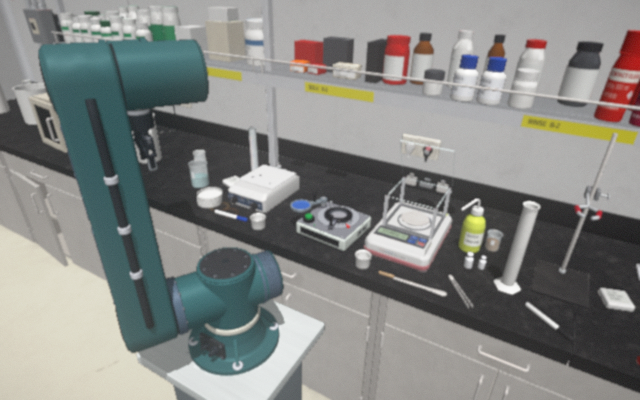

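View pics/t0.png

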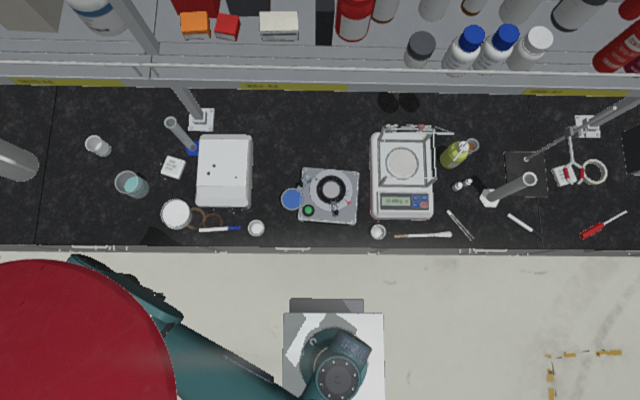

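The scene view shows the light base in the middle, around (333,222). In the top view it is at about (330,195), with the blue stage out to the left at (292,198) and the green key at (308,211). I'll measure it from an enlarged top crop.

Run:
```python
from h import *
T=load('t0');S=load('s0')
im=T['p'][155:235,265:370,::-1]; cv2.imwrite('pics/t0c.png',cv2.resize(im,None,fx=7,fy=7,interpolation=cv2.INTER_CUBIC))
for u,v in[(330,188),(303,170),(359,170),(360,221),(300,221),(292,198),(308,211)]: print(u,v,world(T,T['d'],u,v).round(1), T['d'][v,u])
print(T['R'].round(3))
# box by colour/height
H,W=T['d'].shape;uu,vv=np.meshgrid(np.arange(W),np.arange(H))
K,R,t=T['K'],T['R'],T['t'];P=np.stack([(uu-K[0,2])/K[0,0],(vv-K[1,2])/K[1,1],np.ones_like(uu)],-1)*T['d'][...,None]
X=(P-t)@R
m=(abs(X[...,2]-50)<9)&(uu>285)&(uu<366)&(vv>160)&(vv<230)
n,l,st,_=cv2.connectedComponentsWithStats(m.astype(np.uint8));i=1+st[1:,4].argmax();q=X[l==i][:,:2].astype(np.float32)
r=cv2.minAreaRect(q);print(r,X[l==i][:,2].mean());print(cv2.boxPoints(r))
```

```text
330 188 [543.3  16.4  62.5] 1292.4783
303 170 [604.6 104.6  54. ] 1310.4299
359 170 [623.7 -85.6  -3.3] 1375.4462
360 221 [446.8 -87.   -2.1] 1339.7034
300 221 [442.2 112.6  13.6] 1318.0114
292 198 [505.4 137.   78.8] 1265.8619
308 211 [465.7  86.   71.5] 1266.5431
[[ 0.007 -1.     0.029]
 [-0.981 -0.012 -0.196]
 [ 0.196 -0.027 -0.98 ]]
((521.7786254882812, 21.41082763671875), (187.57347106933594, 177.98216247558594), 86.03312683105469) 51.245959218545444
[[426.5126  -65.99484]
 [604.06836 -78.30759]
 [617.0447  108.8165 ]
 [439.4889  121.12924]]
```

View pics/t0c.png

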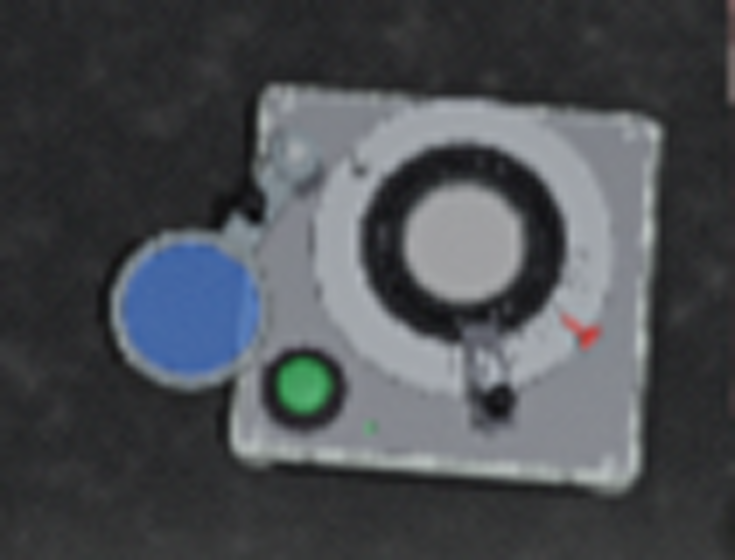

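Run:
```python
from h import *
T=load('t0')
a=np.arctan2(-12.3127,177.5557);R2=np.array([[np.cos(a),-np.sin(a)],[np.sin(a),np.cos(a)]])
for n,u,v,z in[('port',465,242,65),('collar',464,244,64),('flange',464,246,54),('pin',496,401,103),('idx',575,327,57),('knob',242,218,112),('glass',188,308,80),('pivot',293,153,83),('key',304,385,70)]:
    w=world(T,T['d'],265+(u+.5)/7-.5,155+(v+.5)/7-.5,z); l=(w[:2]-[537.3,14.3])@R2
    print(n,w.round(1),'local',l.round(1),'r',np.hypot(*l).round(1),'ang',np.arctan2(-l[1],-l[0]).round(3))
print(np.degrees(a))
```

```text
port [539.   13.3  65. ] local [ 1.8 -0.9] r 2.0 ang 2.668
collar [538.3  13.7  64. ] local [ 1.  -0.6] r 1.2 ang 2.655
flange [539.7  13.2  54. ] local [ 2.5 -0.9] r 2.6 ang 2.793
pin [458.4   1.  103. ] local [-77.8 -18.8] r 80.0 ang 0.237
idx [501.5 -37.9  57. ] local [-32.2 -54.5] r 63.3 ang 1.038
knob [537.6 114.  112. ] local [-6.6 99.4] r 99.7 ang -1.504
glass [503.3 138.7  80. ] local [-42.5 121.7] r 128.9 ang -1.235
pivot [575.3  92.5  83. ] local [32.5 80.6] r 86.9 ang -1.954
key [470.5  86.1  70. ] local [-71.6  67. ] r 98.0 ang -0.752
-3.9668576099752086
```

Request:
{"fn": "arm_command", "kwargs": {"plan": [{"offset":[43,1,-27],"claw":0},{"offset":[43,1,-27],"claw":0},{"offset":[43,1,-27],"claw":0},{"offset":[43,1,-27],"claw":0},{"offset":[43,1,-27],"claw":0},{"offset":[43,1,-27],"claw":0},{"offset":[43,1,-27],"claw":0},{"offset":[43,1,-27],"claw":0},{"offset":[43,1,-27],"claw":0},{"offset":[43,1,-27],"claw":0}], "force": 20}}

```text
schema error: expected keys offset, twist, claw
```

Request:
{"fn": "arm_command", "kwargs": {"plan": [{"twist":[0,0.1824,0],"claw":0},{"twist":[0,0.1824,0],"claw":0},{"twist":[0,0.1824,0],"claw":0},{"twist":[0,0.1824,0],"claw":0},{"claw":0},{"claw":0}]}}

```text
schema error: expected keys offset, twist, claw
```

Run:
```python
from h import *
from scipy.spatial.transform import Rotation as R
p,d,c=snap('wrist','w0');s=bot.read_state()
M=R.from_rotvec(s['ee_rot']).as_matrix();print(s['time_s'],s['eef_pos'],s['finger_gap'],s['contact_force']);print(M.round(3))
print(np.array(c['R']).round(3),-np.array(c['R']).T@c['t'])
```

```text
0.15 [225.50336729 501.23080377 230.36950675] 85.44255129344006 [ 0.29249764 -1.4701346  -0.19058741]
[[ 0.912 -0.001  0.41 ]
 [-0.41  -0.002  0.912]
 [-0.    -1.    -0.002]]
[[ 0.411  0.912 -0.001]
 [ 0.875 -0.394  0.283]
 [ 0.257 -0.117 -0.959]] [158.80851478 531.41853505 372.90662528]
```

View pics/w0.png

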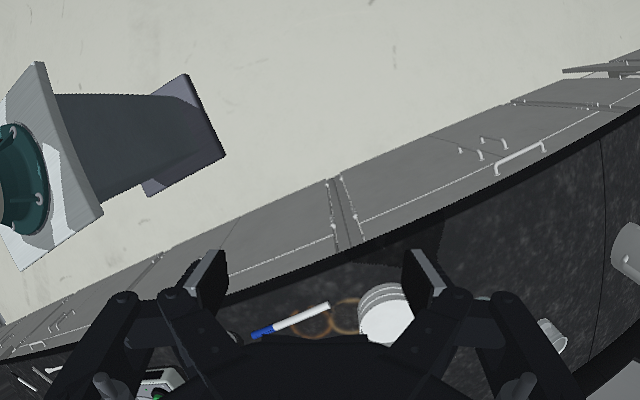

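The rows need all three keys, so the arm has not moved. The wrist picture shows the fingers at the bottom and the worktop's left end.

Request:
{"fn": "arm_command", "kwargs": {"plan": [{"offset":[43,1,-27],"twist":[0,0,0],"claw":0},{"offset":[43,1,-27],"twist":[0,0,0],"claw":0},{"offset":[43,1,-27],"twist":[0,0,0],"claw":0},{"offset":[43,1,-27],"twist":[0,0,0],"claw":0},{"offset":[43,1,-27],"twist":[0,0,0],"claw":0},{"offset":[43,1,-27],"twist":[0,0,0],"claw":0},{"offset":[43,1,-27],"twist":[0,0,0],"claw":0},{"offset":[43,1,-27],"twist":[0,0,0],"claw":0},{"offset":[43,1,-27],"twist":[0,0,0],"claw":0},{"offset":[43,1,-27],"twist":[0,0,0],"claw":0}], "force": 20}}

```text
time_s: 1.4
eef_pos: [507.6, 77.4, 221.0]
ee_rot: [-1.545, 0.332, -0.331]
contact_force: [1.1, 0.7, 0.2]
finger_gap: -0.1
```

Request:
{"fn": "arm_command", "kwargs": {"plan": [{"offset":[0,0,0],"twist":[0,0.1824,0],"claw":0},{"offset":[0,0,0],"twist":[0,0.1824,0],"claw":0},{"offset":[0,0,0],"twist":[0,0.1824,0],"claw":0},{"offset":[0,0,0],"twist":[0,0.1824,0],"claw":0},{"offset":[0,0,0],"twist":[0,0,0],"claw":0}]}}

```text
time_s: 2.02
eef_pos: [506.8, 78.9, 220.9]
ee_rot: [-1.38, 0.895, -0.894]
contact_force: [0.6, 0.1, -0.3]
finger_gap: -0.0
```

Run:
```python
from h import *
from scipy.spatial.transform import Rotation as R
p,d,c=snap('wrist','w1');s=bot.read_state()
M=R.from_rotvec(s['ee_rot']).as_matrix();print(s['time_s'],s['eef_pos'],s['finger_gap'],s['contact_force']);print(M.round(3))
```

```text
2.075 [506.88602845  78.91204706 221.005794  ] 0.17185355978779038 [-0.61242285 -0.76868402  0.62843958]
[[ 0.409 -0.001  0.912]
 [-0.912  0.     0.409]
 [-0.    -1.    -0.001]]
```

View pics/w1.png

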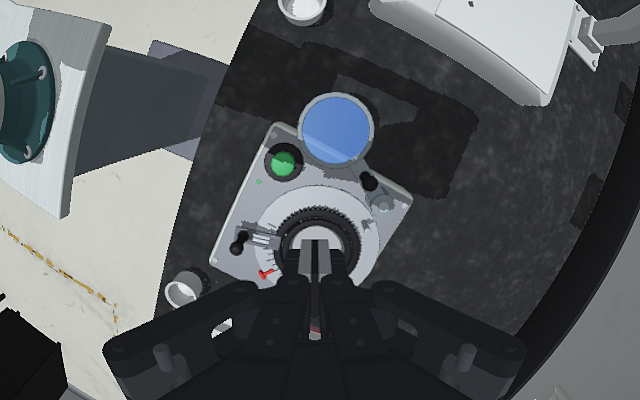

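The wrist view shows everything needed: pin head (239,247), red index (265,273), key (283,163), knob head (369,181) and glass centre (336,130).

```bash
cat >> h.py <<'E'
def fray(c,u,v):
    K,R,t=map(np.array,(c['K'],c['R'],c['t'])); q=np.array([u-K[0,2],v-K[1,2]]);r=np.hypot(*q);th=r/K[0,0]
    ray=np.r_[q/max(r,1e-9)*np.sin(th),np.cos(th)]; return -R.T@t,R.T@ray
def fworld(c,u,v,z): C,w=fray(c,u,v); return C+w*(z-C[2])/w[2]
O=np.array([538.5,13.8]);a=np.radians(-3.97);R2=np.array([[np.cos(a),-np.sin(a)],[np.sin(a),np.cos(a)]])
def loc(w): return (np.asarray(w)[:2]-O)@R2
def wor(l): return O+R2@np.asarray(l,float)
def tri(rays):
    A=sum(np.eye(3)-np.outer(w,w)/(w@w) for C,w in rays);b=sum((np.eye(3)-np.outer(w,w)/(w@w))@C for C,w in rays);return np.linalg.solve(A,b)
E
python3 - <<'E'
from h import *
c=load('w1');T=load('t0')
for n,u,v,z in[('pin',240,247,100),('idx',265,273,57),('knob',369,181,109),('glass',336,130,80),('key',283,163,65),('pivot',384,204,83)]:
    w=fworld(c,u,v,z);l=loc(w);print(n,w.round(1),l.round(1),np.hypot(*l).round(1),np.arctan2(-l[1],-l[0]).round(3))
def tr(u,v):
    K,R,t=T['K'],T['R'],T['t'];return -R.T@t,R.T@np.linalg.inv(K)@[265+(u+.5)/7-.5,155+(v+.5)/7-.5,1]
for n,p,q in[('key',(283,163),(304,385)),('pin',(240,246),(496,401)),('knob',(369,181),(242,218)),('glass',(336,130),(188,308)),('idx',(265,273),(580,329))]: print(n,tri([fray(c,*p),tr(*q)]).round(1))
im=c['p'][150:300,200:400,::-1]; cv2.imwrite('pics/w1c.png',cv2.resize(im,None,fx=4,fy=4,interpolation=cv2.INTER_CUBIC))
E
```

```text
pin [462.4   2.  100. ] [-75.1 -17.1] 77.0 0.224
idx [497.4 -40.3  57. ] [-37.2 -56.8] 67.9 0.991
knob [542.8 110.6 109. ] [-2.5 96.9] 96.9 -1.545
glass [501.5 137.2  80. ] [-45.4 120.5] 128.8 -1.21
key [469.   86.3  65. ] [-74.3  67.5] 100.4 -0.737
pivot [573.3  92.9  83. ] [29.2 81.3] 86.4 -1.916
key [469.8  86.7  70.3]
pin [4.609e+02 1.000e-01 9.370e+01]
knob [535.  113.4 131. ]
glass [500.1 137.7  95.9]
idx [498.7 -39.6  59.1]
```

View pics/w1c.png

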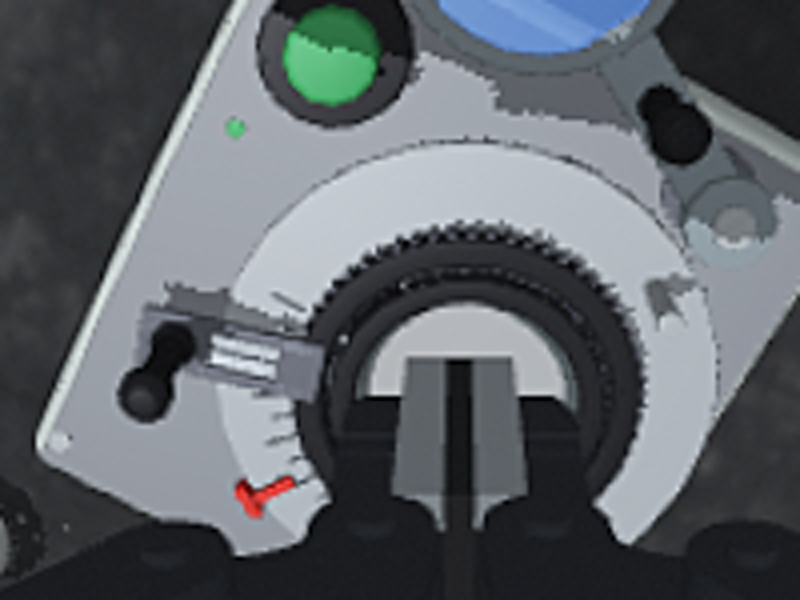

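Run:
```python
from h import *
c=load('w1')
for n,u,v,z in[('pintop',145,396,103),('lev1',310,377,66),('lev2',212,352,66),('winmid',245,354,62),('idx in',294,484,57),('idx out',258,497,57),('knob',682,137,112),('key',330,57,62),('pivot',738,225,83)]:
    w=fworld(c,200+(u+.5)/4-.5,150+(v+.5)/4-.5,z);l=loc(w);print(n,w.round(1),l.round(1),np.hypot(*l).round(1),np.arctan2(-l[1],-l[0]).round(3))
# collar top circle far arc (radius 48 ring z64): right/left extremes
for u,v,z,r in[(642,385,64,48),(718,385,54,70),(472,142,54,70),(225,420,54,70),(480,228,64,48)]:
    w=fworld(c,200+(u+.5)/4-.5,150+(v+.5)/4-.5,z);l=loc(w);print(l.round(1),np.hypot(*l).round(1),r)
```

```text
pintop [4.595e+02 2.000e-01 1.030e+02] [-77.9 -19.1] 80.2 0.24
lev1 [496.1   4.3  66. ] [-41.6 -12.4] 43.4 0.29
lev2 [ 4.696e+02 -1.000e-01  6.600e+01] [-67.8 -18.6] 70.3 0.268
winmid [477.9   1.3  62. ] [-59.6 -16.7] 61.9 0.273
idx in [504.8 -33.3  57. ] [-30.3 -49.3] 57.9 1.019
idx out [496.9 -41.9  57. ] [-37.6 -58.4] 69.5 0.998
knob [544.  109.2 112. ] [-1.1 95.5] 95.6 -1.559
key [468.5  84.5  62. ] [-74.7  65.7] 99.5 -0.721
pivot [574.3  91.3  83. ] [30.3 79.8] 85.4 -1.934
[38.  26.2] 46.2 48
[60.9 32.6] 69.1 70
[-32.5  61.4] 69.5 70
[-55.9 -41.9] 69.9 70
[-21.3  44.7] 49.5 48
```

Request:
{"fn": "arm_command", "kwargs": {"plan": [{"offset":[-22,0,23],"twist":[0,0,0],"claw":0},{"offset":[-21,0,22],"twist":[0,0,0],"claw":0},{"offset":[0,45,0],"twist":[0,0,0],"claw":0},{"offset":[0,44,0],"twist":[0,0,0],"claw":0},{"offset":[0,36,0],"twist":[0,0,0],"claw":0},{"offset":[0,6,0],"twist":[0,0,0],"claw":0},{"offset":[0,0,0],"twist":[0,0,0],"claw":0}]}}

```text
time_s: 2.95
eef_pos: [531.1, 136.6, 91.0]
ee_rot: [-1.378, 0.894, -0.895]
contact_force: [0.3, 1.2, -0.2]
finger_gap: -0.3
```

Run:
```python
from h import *
s=bot.read_state();p=s['eef_pos'];print(p,s['contact_force'])
n=np.array([.409,-.912]);z=np.array([.912,.409]);P=np.array([574.,91.5])
pr=p[:2]
for th in np.radians(np.linspace(150,246,11)):
    q=P+34*np.array([np.cos(th),np.sin(th)])-18*n; d=q-pr; print(q.round(1),'tool x,z',(d@n).round(1),(d@z).round(1));pr=q
```

```text
[531.08685847 136.57155637  91.01002435] [ 0.28856251  1.21614017 -0.21947081]
[537.2 124.9] tool x,z 13.1 0.8
[534.8 119.8] tool x,z 3.7 -4.3
[533.2 114.3] tool x,z 4.4 -3.6
[532.6 108.6] tool x,z 4.9 -2.9
[533.  102.9] tool x,z 5.3 -2.0
[534.3  97.4] tool x,z 5.6 -1.1
[536.5  92.2] tool x,z 5.7 -0.1
[539.6  87.4] tool x,z 5.6 0.8
[543.4  83.1] tool x,z 5.4 1.7
[547.8  79.6] tool x,z 5.0 2.6
[552.8  76.9] tool x,z 4.5 3.4
```

Request:
{"fn": "arm_command", "kwargs": {"plan": [{"offset":[13,2,1],"twist":[0,0,0],"claw":0},{"offset":[4,0,-4],"twist":[0,0,0],"claw":0},{"offset":[4,0,-4],"twist":[0,0,0],"claw":0},{"offset":[5,0,-3],"twist":[0,0,0],"claw":0},{"offset":[5,0,-2],"twist":[0,0,0],"claw":0},{"offset":[6,0,-1],"twist":[0,0,0],"claw":0},{"offset":[6,0,0],"twist":[0,0,0],"claw":0},{"offset":[5,0,1],"twist":[0,0,0],"claw":0},{"offset":[5,0,2],"twist":[0,0,0],"claw":0}]}}

```text
time_s: 4.08
eef_pos: [543.5, 83.5, 88.2]
ee_rot: [-1.379, 0.896, -0.896]
contact_force: [-2.2, 2.2, -0.1]
finger_gap: 0.1
```

Request:
{"fn": "arm_command", "kwargs": {"plan": [{"offset":[4,0,2],"twist":[0,0,0],"claw":0},{"offset":[0,0,0],"twist":[0,0,0],"claw":0}]}}

```text
time_s: 4.32
eef_pos: [547.7, 80.6, 88.6]
ee_rot: [-1.378, 0.894, -0.898]
contact_force: [0.5, 1.1, -0.2]
finger_gap: -0.2
```

Request:
{"fn": "arm_command", "kwargs": {"plan": [{"offset":[2,0,2],"twist":[0,0,0],"claw":0},{"offset":[0,0,0],"twist":[0,0,0],"claw":0}]}}

```text
time_s: 4.58
eef_pos: [549.7, 80.1, 88.5]
ee_rot: [-1.378, 0.895, -0.896]
contact_force: [0.2, -0.5, -0.3]
finger_gap: -0.1
```

Request:
{"fn": "arm_command", "kwargs": {"plan": [{"offset":[2,0,1],"twist":[0,0,0],"claw":0},{"offset":[0,0,0],"twist":[0,0,0],"claw":0}]}}

```text
time_s: 4.82
eef_pos: [551.1, 78.7, 88.5]
ee_rot: [-1.378, 0.895, -0.896]
contact_force: [-0.3, 1.0, -0.1]
finger_gap: -0.4
```

Request:
{"fn": "arm_command", "kwargs": {"plan": [{"offset":[2,0,1],"twist":[0,0,0],"claw":0},{"offset":[0,0,0],"twist":[0,0,0],"claw":0}]}}

```text
time_s: 5.08
eef_pos: [552.8, 77.2, 88.4]
ee_rot: [-1.378, 0.895, -0.896]
contact_force: [-0.4, -0.0, 2.1]
finger_gap: -0.0
```

Request:
{"fn": "arm_command", "kwargs": {"plan": [{"offset":[2,0,1],"twist":[0,0,0],"claw":0},{"offset":[0,0,0],"twist":[0,0,0],"claw":0}]}}

```text
time_s: 5.32
eef_pos: [554.7, 75.8, 88.4]
ee_rot: [-1.378, 0.895, -0.896]
contact_force: [-0.6, 0.8, 0.8]
finger_gap: 0.1
```

```bash
python3 - <<'E'
from h import *
p,d,c=snap('wrist','w2');print(bot.read_state()['eef_pos'])
T=snap('top','t2')
a=cv2.resize(p[100:300,150:450,::-1],(600,400),interpolation=cv2.INTER_CUBIC)
b=cv2.resize(T[0][155:235,265:370,::-1],(600,457),interpolation=cv2.INTER_CUBIC)[:200*2]
cv2.imwrite('pics/w2c.png',np.vstack([a[:,:],b])[:, :])
E
python3 -c "
import cv2;i=cv2.imread('pics/w2c.png');cv2.imwrite('pics/w2c.png',cv2.resize(i,(450,600)))"
```

```text
[554.62768641  75.84428012  88.39363995]
```

View pics/w2c.png

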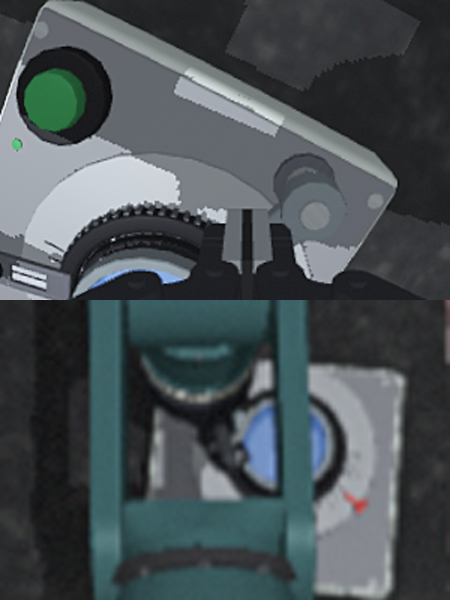

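The stage is almost over the port. In the lower, top-camera half, the blue glass is at about (285,445), slightly left of the ring centre. I'll keep pushing towards the stop.

Request:
{"fn": "arm_command", "kwargs": {"plan": [{"offset":[2,0,1],"twist":[0,0,0],"claw":0},{"offset":[0,0,0],"twist":[0,0,0],"claw":0}]}}

```text
time_s: 5.68
eef_pos: [554.8, 75.7, 88.3]
ee_rot: [-1.378, 0.899, -0.892]
contact_force: [-4.3, 3.9, 2.4]
finger_gap: -0.3
```

Request:
{"fn": "arm_command", "kwargs": {"plan": [{"offset":[2,0,1],"twist":[0,0,0],"claw":0},{"offset":[0,0,0],"twist":[0,0,0],"claw":0}]}}

```text
time_s: 5.92
eef_pos: [555.0, 75.6, 88.3]
ee_rot: [-1.378, 0.902, -0.888]
contact_force: [-9.0, 6.6, 5.1]
finger_gap: 0.3
```

Request:
{"fn": "arm_command", "kwargs": {"plan": [{"offset":[1,0,1],"twist":[0,0,0],"claw":0},{"offset":[0,0,0],"twist":[0,0,0],"claw":0}]}}

```text
time_s: 6.18
eef_pos: [555.3, 75.7, 88.1]
ee_rot: [-1.379, 0.904, -0.886]
contact_force: [-11.9, 8.6, 6.6]
finger_gap: -0.1
```

The force climbs with no further motion, so the stage is on its stop. I'll back off and lift.

Request:
{"fn": "arm_command", "kwargs": {"plan": [{"offset":[-12,0,0],"twist":[0,0,0],"claw":0},{"offset":[-12,0,0],"twist":[0,0,0],"claw":0},{"offset":[0,-30,0],"twist":[0,0,0],"claw":0},{"offset":[0,-35,0],"twist":[0,0,0],"claw":0},{"offset":[10,0,-58],"twist":[0,0,0],"claw":0},{"offset":[10,0,-58],"twist":[0,0,0],"claw":0},{"offset":[0,0,0],"twist":[0,0,0],"claw":0}]}}

```text
time_s: 7.05
eef_pos: [448.4, 27.9, 152.4]
ee_rot: [-1.379, 0.899, -0.897]
contact_force: [0.5, -0.3, -0.3]
finger_gap: 0.1
```

Run:
```python
from h import *
s=bot.read_state();p=s['eef_pos'];print(p,s['ee_rot'],s['contact_force'])
n=np.array([.409,-.912]);z=np.array([.912,.409])
pr=p[:2]; q=np.array([446.4,29.4]);d=q-pr;print('to start',d@n,d@z,p[2]-86);pr=q
for th in np.linspace(.25,.97,9):
    q=wor([-80*np.cos(th),-80*np.sin(th)])-18*n; d=q-pr; print(th.round(2),q.round(1),'tool x,z',(d@n).round(1),(d@z).round(1));pr=q
```

```text
[448.44591633  27.86904684 152.42395542] [-1.37935311  0.89868096 -0.89718022] [ 0.53616377 -0.32167514 -0.29263571]
to start -2.233009059522032 -1.2397158526047556 66.42395542198565
0.25 [452.4  15.8] tool x,z 14.8 -0.0
0.34 [454.1   8.8] tool x,z 7.1 -1.4
0.43 [456.3   2. ] tool x,z 7.2 -0.8
0.52 [459.1  -4.6] tool x,z 7.2 -0.1
0.61 [462.6 -11. ] tool x,z 7.2 0.5
0.7 [466.5 -17. ] tool x,z 7.1 1.2
0.79 [471.  -22.6] tool x,z 7.0 1.8
0.88 [476.  -27.8] tool x,z 6.8 2.4
0.97 [481.5 -32.5] tool x,z 6.5 3.0
```

Request:
{"fn": "arm_command", "kwargs": {"plan": [{"offset":[-2,35,-1],"twist":[0,0,0],"claw":0},{"offset":[0,31,0],"twist":[0,0,0],"claw":0},{"offset":[15,0,0],"twist":[0,0,0],"claw":0},{"offset":[7,0,-1],"twist":[0,0,0],"claw":0},{"offset":[7,0,-1],"twist":[0,0,0],"claw":0},{"offset":[7,0,0],"twist":[0,0,0],"claw":0},{"offset":[7,0,0],"twist":[0,0,0],"claw":0},{"offset":[7,0,1],"twist":[0,0,0],"claw":0},{"offset":[7,0,2],"twist":[0,0,0],"claw":0},{"offset":[7,0,2],"twist":[0,0,0],"claw":0}]}}

```text
time_s: 8.3
eef_pos: [478.8, -27.2, 87.2]
ee_rot: [-1.379, 0.896, -0.896]
contact_force: [-1.0, 1.4, 0.4]
finger_gap: 0.1
```

Request:
{"fn": "arm_command", "kwargs": {"plan": [{"offset":[4,0,2],"twist":[0,0,0],"claw":0},{"offset":[0,0,0],"twist":[0,0,0],"claw":0},{"offset":[-12,0,0],"twist":[0,0,0],"claw":0},{"offset":[0,-40,0],"twist":[0,0,0],"claw":0},{"offset":[30,-40,30],"twist":[0,0,0],"claw":0},{"offset":[40,0,30],"twist":[0,0,0],"claw":0},{"offset":[0,0,0],"twist":[0,0,0],"claw":0}]}}

```text
time_s: 9.18
eef_pos: [562.0, -58.8, 166.6]
ee_rot: [-1.378, 0.897, -0.896]
contact_force: [-0.6, -0.4, 0.2]
finger_gap: 0.3
```

Run:
```python
from h import *
p,d,c=snap('wrist','w3');print(bot.read_state()['eef_pos'],bot.read_state()['time_s'])
r=(fray,)
cv2.imwrite('pics/w3c.png',cv2.resize(p[100:300,180:430,::-1],(750,600),interpolation=cv2.INTER_CUBIC))
```

```text
[560.43234979 -57.88036342 166.35444309] 9.225
```

View pics/w3c.png

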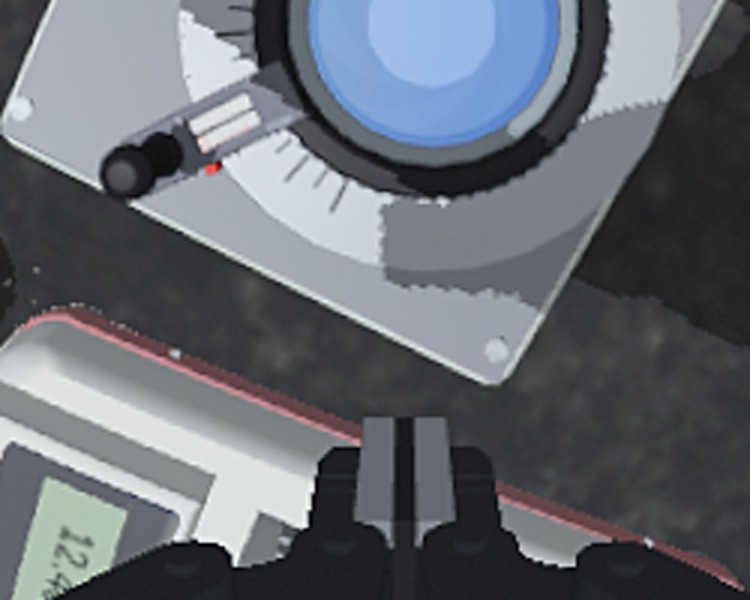

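Run:
```python
from h import *
c=load('w3')
for n,u,v,z in[('lineout',195,137,62),('linein',258,109,62),('pintop',127,172,103),('lugend',212,169,55),('ringL',257,40,64),('ringR',606,40,64),('flangeR',680,40,54),('flangeB',430,268,54),('flangeL',182,20,54),('glassC',433,20,80),('glass r',560,20,80),('glassBottom',433,148,80)]:
    w=fworld(c,180+(u+.5)/3-.5,100+(v+.5)/3-.5,z);l=loc(w);print(n,w.round(1),l.round(1),np.hypot(*l).round(1),np.arctan2(-l[1],-l[0]).round(3))
```

```text
lineout [491.  -40.1  62. ] [-43.7 -57.1] 71.9 0.918
linein [504.2 -26.4  62. ] [-31.5 -42.5] 52.9 0.933
pintop [485.7 -45.9 103. ] [-48.6 -63.3] 79.8 0.916
lugend [497.7 -48.   55. ] [-36.4 -64.5] 74.0 1.056
ringL [497.   -9.3  64. ] [-39.8 -25.9] 47.5 0.576
ringR [581.   28.5  64. ] [41.3 17.6] 44.9 -2.738
flangeR [602.1  39.   54. ] [61.7 29.5] 68.4 -2.695
flangeB [565.3 -49.8  54. ] [ 31.1 -61.5] 69.0 2.039
flangeL [473.8 -12.6  54. ] [-62.7 -30.8] 69.9 0.457
glassC [536.9  13.4  80. ] [-1.6 -0.5] 1.6 0.331
glass r [565.2  26.6  80. ] [25.8 14.6] 29.6 -2.625
glassBottom [549.9 -15.6  80. ] [ 13.4 -28.5] 31.5 2.01
```

The lever is at about 0.925 and the index at about 1.01, so it needs about 7 mm more. The glass is centred over the port, within 2 mm.

Request:
{"fn": "arm_command", "kwargs": {"plan": [{"offset":[-32,0,-30],"twist":[0,0,0],"claw":0},{"offset":[-31,0,-30],"twist":[0,0,0],"claw":0},{"offset":[0,40,0],"twist":[0,0,0],"claw":0},{"offset":[0,39,0],"twist":[0,0,0],"claw":0},{"offset":[0,0,0],"twist":[0,0,0],"claw":0}]}}

```text
time_s: 9.85
eef_pos: [475.6, -23.5, 84.9]
ee_rot: [-1.382, 0.902, -0.889]
contact_force: [0.1, -1.3, -0.3]
finger_gap: 0.3
```

Run:
```python
from h import *
s=bot.read_state();p=s['eef_pos'];print(p,s['contact_force'])
d=np.array([484.9,-36.3])-p[:2];print(d@[.409,-.912],d@[.912,.409])
```

```text
[475.64743545 -23.48380305  84.90311619] [ 0.13715783 -1.29400407 -0.25841843]
15.47267052014554 3.1965143163128245
```

Request:
{"fn": "arm_command", "kwargs": {"plan": [{"offset":[6,0,2],"twist":[0,0,0],"claw":0},{"offset":[6,0,1],"twist":[0,0,0],"claw":0},{"offset":[3.5,0,0],"twist":[0,0,0],"claw":0},{"offset":[0,0,0],"twist":[0,0,0],"claw":0},{"offset":[0,0,0],"twist":[0,0,0],"claw":0}]}}

```text
time_s: 10.48
eef_pos: [489.0, -38.5, 88.5]
ee_rot: [-1.379, 0.896, -0.896]
contact_force: [-0.5, -0.6, 0.3]
finger_gap: -0.1
```

Request:
{"fn": "arm_command", "kwargs": {"plan": [{"offset":[-12,0,0],"twist":[0,0,0],"claw":0},{"offset":[0,-40,0],"twist":[0,0,0],"claw":0},{"offset":[30,-40,30],"twist":[0,0,0],"claw":0},{"offset":[35,0,30],"twist":[0,0,0],"claw":0},{"offset":[0,0,0],"twist":[0,0,0],"claw":0},{"offset":[0,0,0],"twist":[0,0,0],"claw":0}]}}

```text
time_s: 11.22
eef_pos: [564.3, -61.3, 167.4]
ee_rot: [-1.379, 0.898, -0.893]
contact_force: [0.5, -0.9, 0.5]
finger_gap: -0.2
```

Run:
```python
from h import *
p,d,c=snap('wrist','w4');print(bot.read_state()['eef_pos'],bot.read_state()['time_s'])
cv2.imwrite('pics/w4c.png',cv2.resize(p[80:280,180:430,::-1],(750,600),interpolation=cv2.INTER_CUBIC))
```

```text
[564.14673705 -61.23388233 167.64678977] 11.275
```

View pics/w4c.png

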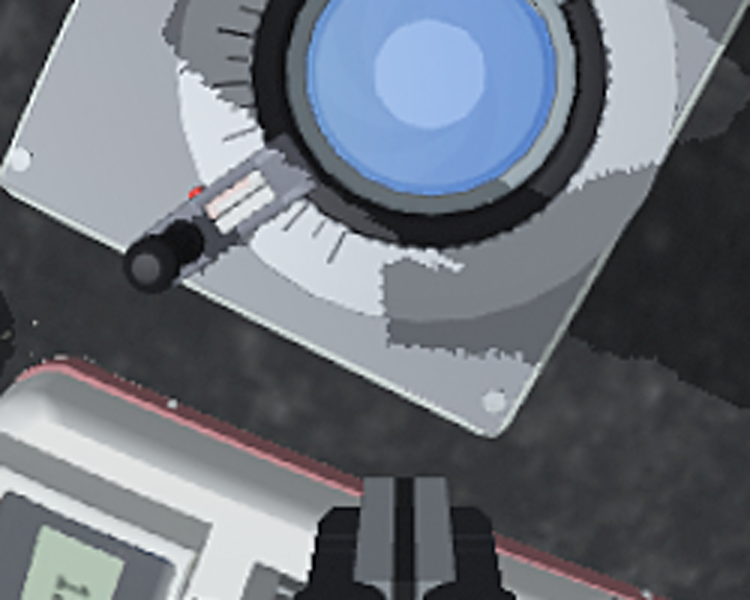

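It overshot slightly: the lug end (197,192) shows above the lever, and the window's upper half (230,193) is pinkish. I'll quantify it.

Run:
```python
from h import *
c=load('w4')
def W(u,v,z): return fworld(c,180+(u+.5)/3-.5,80+(v+.5)/3-.5,z)
for n,u,v,z in[('lineout',213,221,62),('linein',268,182,62),('pintop',147,266,103),('lugend',197,190,55)]:
    w=W(u,v,z);l=loc(w);print(n,w.round(1),l.round(1),np.hypot(*l).round(1),np.arctan2(-l[1],-l[0]).round(3))
# sample pixels across the window at r=60..68 by angle
K,R,t=c['K'],c['R'],c['t']
def fp(X):
    q=R@X+t;th=np.arctan2(np.hypot(q[0],q[1]),q[2]);e=q[:2]/np.hypot(q[0],q[1]);return K[:2,2]+K[0,0]*th*e
for z in(62,57):
  for a in np.arange(.92,1.24,.02):
    s=[]
    for r in np.arange(59,68,1):
        u,v=fp(np.r_[wor([-r*np.cos(a),-r*np.sin(a)]),z]); s.append(cv2.getRectSubPix(c['p'].copy(),(1,1),(float(u),float(v)))[0,0].astype(int))
    s=np.mean(s,0); print(z,a.round(2),s.round(),'R-B',(s[0]-s[2]).round())
```

```text
lineout [500. -47.  62.] [-34.2 -63.3] 72.0 1.075
linein [509.9 -31.2  62. ] [-25.4 -46.9] 53.3 1.074
pintop [494.9 -54.4 103. ] [-38.8 -71. ] 80.9 1.071
lugend [491.5 -42.1  55. ] [-43. -59.] 73.0 0.94
62 0.92 [215. 221. 227.] R-B -12.0
62 0.94 [157. 162. 171.] R-B -15.0
62 0.96 [134. 138. 152.] R-B -19.0
62 0.98 [120. 125. 138.] R-B -18.0
62 1.0 [167. 157. 160.] R-B 7.0
62 1.02 [228. 215. 215.] R-B 14.0
62 1.04 [222. 225. 226.] R-B -5.0
62 1.06 [188. 192. 194.] R-B -7.0
62 1.08 [166. 169. 172.] R-B -7.0
62 1.1 [222. 226. 228.] R-B -6.0
62 1.12 [222. 226. 228.] R-B -6.0
62 1.14 [191. 196. 198.] R-B -7.0
62 1.16 [135. 139. 152.] R-B -17.0
62 1.18 [130. 134. 148.] R-B -18.0
62 1.2 [111. 115. 126.] R-B -15.0
62 1.22 [168. 174. 180.] R-B -12.0
57 0.92 [209. 215. 221.] R-B -12.0
57 0.94 [148. 153. 163.] R-B -15.0
57 0.96 [133. 137. 152.] R-B -19.0
57 0.98 [119. 122. 136.] R-B -17.0
57 1.0 [175. 164. 166.] R-B 9.0
57 1.02 [228. 214. 215.] R-B 14.0
57 1.04 [220. 223. 225.] R-B -5.0
57 1.06 [186. 190. 193.] R-B -7.0
57 1.08 [170. 174. 177.] R-B -7.0
57 1.1 [222. 226. 228.] R-B -6.0
57 1.12 [222. 226. 228.] R-B -6.0
57 1.14 [193. 198. 201.] R-B -7.0
57 1.16 [134. 138. 151.] R-B -17.0
57 1.18 [131. 135. 149.] R-B -18.0
57 1.2 [113. 116. 128.] R-B -16.0
57 1.22 [163. 169. 175.] R-B -12.0
```

Run:
```python
from h import *
T=load('t0');d=T['d'];H,W=d.shape;uu,vv=np.meshgrid(np.arange(W),np.arange(H));K,R,t=T['K'],T['R'],T['t']
X=(np.stack([(uu-K[0,2])/K[0,0],(vv-K[1,2])/K[1,1],np.ones_like(uu)],-1)*d[...,None]-t)@R
for x in range(430,660,25):
    print(x,[(y,int(X[m][:,2].max())) for y in range(-70,-190,-15) if (m:=(abs(X[...,0]-x)<12)&(abs(X[...,1]-y)<7)&(d>0)).any()])
s=bot.read_state();p=s['eef_pos'];q=np.array([504.6,-81.2])-p[:2];print(p,q@[.409,-.912],q@[.912,.409])
```

```text
430 [(-70, 50), (-85, 5), (-100, 5), (-115, 4), (-130, 39), (-145, 40), (-160, 38), (-175, 4)]
455 [(-70, 51), (-85, 4), (-100, 5), (-115, 48), (-130, 75), (-145, 76), (-160, 76), (-175, 76)]
480 [(-70, 53), (-85, 4), (-100, 6), (-115, 61), (-130, 78), (-145, 79), (-160, 81), (-175, 82)]
505 [(-70, 55), (-85, 5), (-100, 5), (-115, 64), (-130, 81), (-145, 85), (-160, 81), (-175, 82)]
530 [(-70, 55), (-85, 7), (-100, 9), (-115, 62), (-130, 79), (-145, 82), (-160, 82), (-175, 82)]
555 [(-70, 55), (-85, 6), (-100, 8), (-115, 60), (-130, 63), (-145, 172), (-160, 169), (-175, 168)]
580 [(-70, 53), (-85, 3), (-100, 2), (-115, 57), (-130, 63), (-145, 170), (-160, 61), (-175, 69)]
605 [(-70, 52), (-85, 6), (-100, 5), (-115, 63), (-130, 64), (-145, 170), (-160, 67), (-175, 77)]
630 [(-70, 5), (-85, 4), (-100, 5), (-115, 61), (-130, 319), (-145, 321), (-160, 320), (-175, 321)]
655 [(-70, 6), (-85, 4), (-100, 3), (-115, 62), (-130, 304), (-145, 305), (-160, 64), (-175, 74)]
[564.14673705 -61.23388233 167.64678977] -6.145516141039661 -62.47276631513991
```

Request:
{"fn": "arm_command", "kwargs": {"plan": [{"offset":[-3,0,-31],"twist":[0,0,0],"claw":0},{"offset":[-3,0,-31],"twist":[0,0,0],"claw":0},{"offset":[0,40,0],"twist":[0,0,0],"claw":0},{"offset":[0,39,0],"twist":[0,0,0],"claw":0},{"offset":[0,0,0],"twist":[0,0,0],"claw":0},{"offset":[0,0,0],"twist":[0,0,0],"claw":0},{"offset":[0,0,0],"twist":[0,0,0],"claw":0}]}}

```text
time_s: 12.15
eef_pos: [507.6, -81.9, 91.7]
ee_rot: [-1.377, 0.892, -0.899]
contact_force: [0.3, -0.2, 0.9]
finger_gap: -0.2
```

Run:
```python
from h import *
s=bot.read_state();p=s['eef_pos'];print(p,s['contact_force'])
d=np.array([497.2,-64.8])-p[:2];print(d@[.409,-.912],d@[.912,.409])
```

```text
[507.62673539 -81.92927542  91.74717395] [ 0.26157449 -0.1903474   0.85074773]
-19.88643396312772 -2.503309031426606
```

Request:
{"fn": "arm_command", "kwargs": {"plan": [{"offset":[-6,2,-1],"twist":[0,0,0],"claw":0},{"offset":[-6,1,-1],"twist":[0,0,0],"claw":0},{"offset":[-4,0,0],"twist":[0,0,0],"claw":0},{"offset":[-3,0,0],"twist":[0,0,0],"claw":0},{"offset":[0,0,0],"twist":[0,0,0],"claw":0},{"offset":[0,0,0],"twist":[0,0,0],"claw":0},{"offset":[0,0,0],"twist":[0,0,0],"claw":0}]}}

```text
time_s: 13.02
eef_pos: [496.8, -64.9, 86.2]
ee_rot: [-1.378, 0.896, -0.895]
contact_force: [0.4, 0.3, 0.5]
finger_gap: 0.0
```

Request:
{"fn": "arm_command", "kwargs": {"plan": [{"offset":[12,0,0],"twist":[0,0,0],"claw":0},{"offset":[0,-40,0],"twist":[0,0,0],"claw":0},{"offset":[0,-40,30],"twist":[0,0,0],"claw":0},{"offset":[0,0,30],"twist":[0,0,0],"claw":0},{"offset":[0,0,0],"twist":[0,0,0],"claw":0},{"offset":[0,0,0],"twist":[0,0,0],"claw":0}]}}

```text
time_s: 13.78
eef_pos: [555.8, -52.2, 165.4]
ee_rot: [-1.379, 0.897, -0.895]
contact_force: [-0.1, -0.3, -0.3]
finger_gap: 0.0
```

Run:
```python
from h import *
p,d,c=snap('wrist','w5');print(bot.read_state()['eef_pos'],bot.read_state()['time_s'])
cv2.imwrite('pics/w5c.png',cv2.resize(p[80:280,180:430,::-1],(750,600),interpolation=cv2.INTER_CUBIC))
c=load('w5');K,R,t=c['K'],c['R'],c['t']
def fp(X):
    q=R@X+t;th=np.arctan2(np.hypot(q[0],q[1]),q[2]);e=q[:2]/np.hypot(q[0],q[1]);return K[:2,2]+K[0,0]*th*e
for a in np.arange(.86,1.16,.02):
    s=[]
    for r in np.arange(59,68,1):
        u,v=fp(np.r_[wor([-r*np.cos(a),-r*np.sin(a)]),60]); s.append(cv2.getRectSubPix(p.copy(),(1,1),(float(u),float(v)))[0,0].astype(int))
    s=np.mean(s,0); print(a.round(2),s.round(),'R-B',(s[0]-s[2]).round())
```

```text
[555.5893355  -52.26692787 165.43177226] 13.825
0.86 [122. 126. 139.] R-B -16.0
0.88 [203. 207. 209.] R-B -6.0
0.9 [222. 226. 228.] R-B -6.0
0.92 [221. 226. 228.] R-B -6.0
0.94 [155. 159. 162.] R-B -7.0
0.96 [191. 196. 199.] R-B -8.0
0.98 [225. 217. 218.] R-B 7.0
1.0 [229. 214. 214.] R-B 15.0
1.02 [161. 152. 155.] R-B 6.0
1.04 [134. 139. 153.] R-B -19.0
1.06 [126. 130. 145.] R-B -18.0
1.08 [128. 133. 143.] R-B -16.0
1.1 [207. 213. 219.] R-B -12.0
1.12 [214. 221. 227.] R-B -13.0
1.14 [212. 219. 225.] R-B -13.0
```

View pics/w5c.png

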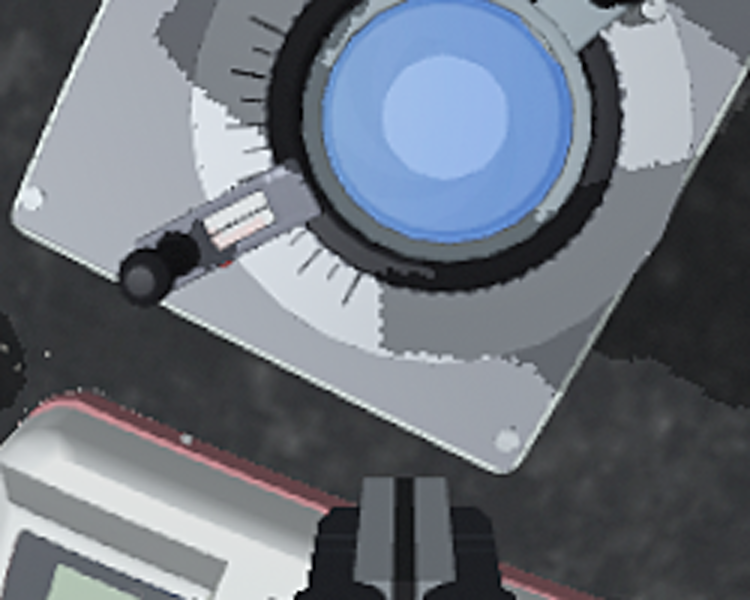

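The sight line is at 0.945 and the red bar is centred at about 1.00, now below the line. It needs +0.053 rad. The settled contact offsets are 16.9 mm forward and 19.7 mm backward, so I'll use the forward one.

Request:
{"fn": "arm_command", "kwargs": {"plan": [{"offset":[-30,0,-29],"twist":[0,0,0],"claw":0},{"offset":[-29,0,-29],"twist":[0,0,0],"claw":0},{"offset":[0,40,0],"twist":[0,0,0],"claw":0},{"offset":[0,38,0],"twist":[0,0,0],"claw":0},{"offset":[0,0,0],"twist":[0,0,0],"claw":0},{"offset":[0,0,0],"twist":[0,0,0],"claw":0},{"offset":[0,0,0],"twist":[0,0,0],"claw":0}]}}

```text
time_s: 14.7
eef_pos: [480.9, -21.8, 90.4]
ee_rot: [-1.377, 0.893, -0.899]
contact_force: [-0.6, -0.1, 0.4]
finger_gap: 0.0
```

Run:
```python
from h import *
s=bot.read_state();p=s['eef_pos'];print(p,s['contact_force'])
d=np.array([483.8,-34.9])-p[:2];print(d@[.409,-.912],d@[.912,.409])
```

```text
[480.86040532 -21.81509122  90.44327784] [-0.57293626 -0.09622087  0.42857109]
13.135731032146971 -2.670817344806495
```

Request:
{"fn": "arm_command", "kwargs": {"plan": [{"offset":[5,2,-1],"twist":[0,0,0],"claw":0},{"offset":[4,0,-1],"twist":[0,0,0],"claw":0},{"offset":[2,0,0],"twist":[0,0,0],"claw":0},{"offset":[0,0,0],"twist":[0,0,0],"claw":0},{"offset":[0,0,0],"twist":[0,0,0],"claw":0},{"offset":[0,0,0],"twist":[0,0,0],"claw":0}]}}

```text
time_s: 15.45
eef_pos: [482.0, -32.3, 86.2]
ee_rot: [-1.379, 0.896, -0.896]
contact_force: [-0.7, 0.1, 0.1]
finger_gap: 0.2
```

Run:
```python
from h import *
s=bot.read_state();p=s['eef_pos'];print(p,s['contact_force'])
d=np.array([483.8,-34.9])-p[:2];print(d@[.409,-.912],d@[.912,.409])
```

```text
[482.02587327 -32.2595938   86.22500685] [-0.69799303  0.07432253  0.12957719]
3.133668287248471 0.5380774444769161
```

Request:
{"fn": "arm_command", "kwargs": {"plan": [{"offset":[1.5,0,0],"twist":[0,0,0],"claw":0},{"offset":[1.5,0,0],"twist":[0,0,0],"claw":0},{"offset":[0,0,0],"twist":[0,0,0],"claw":0},{"offset":[0,0,0],"twist":[0,0,0],"claw":0},{"offset":[0,0,0],"twist":[0,0,0],"claw":0}]}}

```text
time_s: 16.08
eef_pos: [483.3, -34.9, 86.3]
ee_rot: [-1.378, 0.896, -0.896]
contact_force: [1.0, 2.8, 0.5]
finger_gap: -0.1
```

Request:
{"fn": "arm_command", "kwargs": {"plan": [{"offset":[-12,0,0],"twist":[0,0,0],"claw":0},{"offset":[0,-40,0],"twist":[0,0,0],"claw":0},{"offset":[30,-40,30],"twist":[0,0,0],"claw":0},{"offset":[35,0,30],"twist":[0,0,0],"claw":0},{"offset":[0,0,0],"twist":[0,0,0],"claw":0},{"offset":[0,0,0],"twist":[0,0,0],"claw":0}]}}

```text
time_s: 16.82
eef_pos: [558.7, -58.6, 165.5]
ee_rot: [-1.38, 0.898, -0.894]
contact_force: [-0.5, -0.1, 0.4]
finger_gap: -0.2
```

Run:
```python
from h import *
p,d,c=snap('wrist','w6');print(bot.read_state()['eef_pos'],bot.read_state()['time_s'])
cv2.imwrite('pics/w6c.png',cv2.resize(p[80:280,180:430,::-1],(750,600),interpolation=cv2.INTER_CUBIC))
c=load('w6');K,R,t=c['K'],c['R'],c['t']
def fp(X):
    q=R@X+t;th=np.arctan2(np.hypot(q[0],q[1]),q[2]);e=q[:2]/np.hypot(q[0],q[1]);return K[:2,2]+K[0,0]*th*e
for a in np.arange(.88,1.14,.02):
    s=[]
    for r in np.arange(59,68,1):
        u,v=fp(np.r_[wor([-r*np.cos(a),-r*np.sin(a)]),60]); s.append(cv2.getRectSubPix(p.copy(),(1,1),(float(u),float(v)))[0,0].astype(int))
    s=np.mean(s,0); print(a.round(2),s.round(),'R-B',(s[0]-s[2]).round())
```

```text
[558.49538944 -58.49627735 165.76278845] 16.875
0.88 [131. 135. 150.] R-B -18.0
0.9 [121. 124. 136.] R-B -15.0
0.92 [207. 211. 213.] R-B -5.0
0.94 [222. 226. 228.] R-B -6.0
0.96 [222. 227. 229.] R-B -6.0
0.98 [148. 150. 153.] R-B -5.0
1.0 [205. 191. 191.] R-B 13.0
1.02 [225. 214. 214.] R-B 11.0
1.04 [219. 223. 225.] R-B -6.0
1.06 [159. 164. 169.] R-B -11.0
1.08 [133. 137. 152.] R-B -18.0
1.1 [124. 128. 142.] R-B -18.0
1.12 [137. 142. 151.] R-B -14.0
```

View pics/w6c.png

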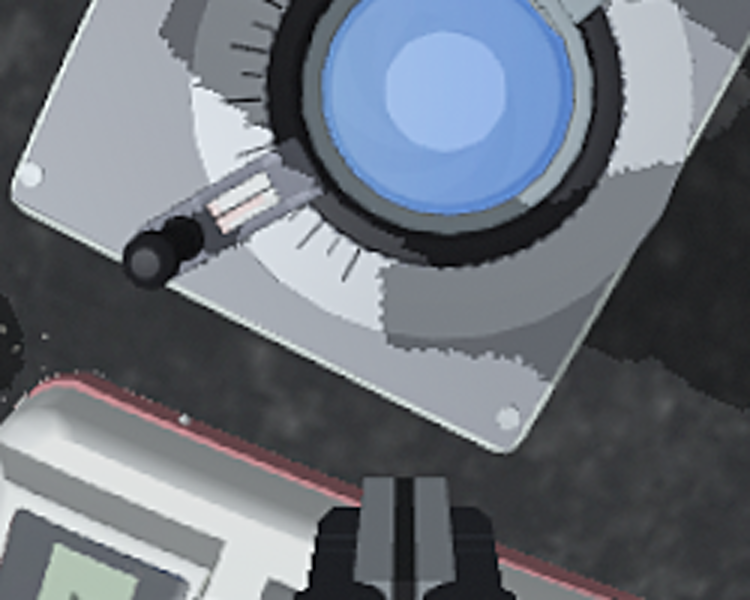

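The sight line is at 0.983 and the red bar is centred at about 1.003, roughly 1.3 mm apart with 3.5 mm allowed. The stage is still centred over the port. Next is the lamp key.

Request:
{"fn": "arm_command", "kwargs": {"plan": [{"offset":[-42,0,-6],"twist":[0,0,0],"claw":0},{"offset":[-42,0,-6],"twist":[0,0,0],"claw":0},{"offset":[-42,0,-6],"twist":[0,0,0],"claw":0},{"offset":[-42,0,-5],"twist":[0,0,0],"claw":0},{"offset":[0,40,0],"twist":[0,0,0],"claw":0},{"offset":[0,30,0],"twist":[0,0,0],"claw":0},{"offset":[0,10,0],"twist":[0,0,0],"claw":0},{"offset":[0,0,0],"twist":[0,0,0],"claw":0},{"offset":[0,0,0],"twist":[0,0,0],"claw":0},{"offset":[0,0,0],"twist":[0,0,0],"claw":0}]}}

```text
time_s: 18.12
eef_pos: [471.4, 85.0, 87.8]
ee_rot: [-1.377, 0.894, -0.897]
contact_force: [0.5, -0.3, 1.0]
finger_gap: -0.1
```

Request:
{"fn": "arm_command", "kwargs": {"plan": [{"offset":[0,4,0],"twist":[0,0,0],"claw":0},{"offset":[0,4,0],"twist":[0,0,0],"claw":0},{"offset":[0,4,0],"twist":[0,0,0],"claw":0},{"offset":[0,0,0],"twist":[0,0,0],"claw":0}]}}

```text
time_s: 18.62
eef_pos: [469.9, 85.1, 73.6]
ee_rot: [-1.379, 0.897, -0.895]
contact_force: [0.2, -0.0, -0.3]
finger_gap: -0.1
```

Request:
{"fn": "arm_command", "kwargs": {"plan": [{"offset":[0,3,0],"twist":[0,0,0],"claw":0},{"offset":[0,3,0],"twist":[0,0,0],"claw":0},{"offset":[0,3,0],"twist":[0,0,0],"claw":0},{"offset":[0,0,0],"twist":[0,0,0],"claw":0}]}}

```text
time_s: 19.12
eef_pos: [470.7, 85.1, 66.1]
ee_rot: [-1.378, 0.895, -0.896]
contact_force: [-1.0, -0.1, 4.9]
finger_gap: -0.3
```

Request:
{"fn": "arm_command", "kwargs": {"plan": [{"offset":[0,2,0],"twist":[0,0,0],"claw":0},{"offset":[0,0,0],"twist":[0,0,0],"claw":0},{"offset":[0,0,0],"twist":[0,0,0],"claw":0}]}}

```text
time_s: 19.5
eef_pos: [470.8, 85.1, 65.9]
ee_rot: [-1.378, 0.895, -0.896]
contact_force: [-4.3, -0.6, 13.0]
finger_gap: 0.2
```

Request:
{"fn": "arm_command", "kwargs": {"plan": [{"offset":[0,2,0],"twist":[0,0,0],"claw":0},{"offset":[0,0,0],"twist":[0,0,0],"claw":0},{"offset":[0,0,0],"twist":[0,0,0],"claw":0}]}}

```text
time_s: 19.88
eef_pos: [470.8, 85.1, 65.7]
ee_rot: [-1.378, 0.894, -0.897]
contact_force: [-9.6, -0.5, 21.9]
finger_gap: 0.1
```

Firm bottom at z≈65.8, with the key's spring force of about 5 N reached just before it. I'll lift off, then check the key and rim heights from the stored depth and take a last look.

Request:
{"fn": "arm_command", "kwargs": {"plan": [{"offset":[0,-10,0],"twist":[0,0,0],"claw":0},{"offset":[0,-30,0],"twist":[0,0,0],"claw":0},{"offset":[0,-40,0],"twist":[0,0,0],"claw":0},{"offset":[40,-30,0],"twist":[0,0,0],"claw":0},{"offset":[40,-20,0],"twist":[0,0,0],"claw":0},{"offset":[0,0,0],"twist":[0,0,0],"claw":0},{"offset":[0,0,0],"twist":[0,0,0],"claw":0}]}}

```text
time_s: 20.75
eef_pos: [502.4, 12.2, 190.3]
ee_rot: [-1.379, 0.898, -0.894]
contact_force: [1.2, -0.3, 0.4]
finger_gap: 0.2
```

Run:
```python
from h import *
p,d,c=snap('wrist','w7');s=bot.read_state();print(s['eef_pos'],s['time_s'],s['contact_force'])
c=load('w7');K,R,t=c['K'],c['R'],c['t']
def fp(X):
    q=R@X+t;th=np.arctan2(np.hypot(q[0],q[1]),q[2]);e=q[:2]/np.hypot(q[0],q[1]);return K[:2,2]+K[0,0]*th*e
k=fp(np.array([469.5,85.5,70]));print('key px',k)
for dx in range(-30,31,3):
    u,v=(k+[dx,0]).round().astype(int);C,w=fray(c,u,v);z=(R@w)[2];P=C+w/z*d[v,u];print(dx,P.round(1),p[v,u])
cv2.imwrite('pics/w7.png',p[:,:,::-1])
```

```text
[502.07081842  12.58260718 189.97522133] 20.8 [ 0.07227361  0.15380317 -0.1544067 ]
key px [315.07050277 102.19352823]
-30 [444.4  75.5  50.9] [102 107 113]
-27 [446.8  76.5  49.7] [103 107 113]
-24 [449.4  77.6  50.8] [109 114 120]
-21 [452.7  78.6  61.7] [29 30 32]
-18 [455.1  79.6  62.8] [32 32 34]
-15 [457.5  80.7  62.1] [31 74 43]
-12 [460.3  81.6  71.5] [110 206 146]
-9 [462.5  82.6  71. ] [111 205 147]
-6 [464.8  83.6  68.8] [107 203 142]
-3 [467.1  84.6  70.2] [104 200 140]
0 [469.4  85.6  71.1] [100 197 135]
3 [471.7  86.6  70.9] [ 93 193 129]
6 [474.   87.6  71.1] [ 88 188 124]
9 [476.2  88.7  70.4] [ 84 185 119]
12 [478.5  89.7  71.5] [ 70 176 104]
15 [481.1  91.2  61.8] [55 54 62]
18 [483.4  92.3  61.7] [56 59 64]
21 [485.8  93.3  61.7] [28 27 32]
24 [488.8  95.   51.4] [126 132 140]
27 [491.3  96.3  49.9] [165 170 179]
30 [493.8  97.4  50.3] [164 170 179]
```

View pics/w7.png

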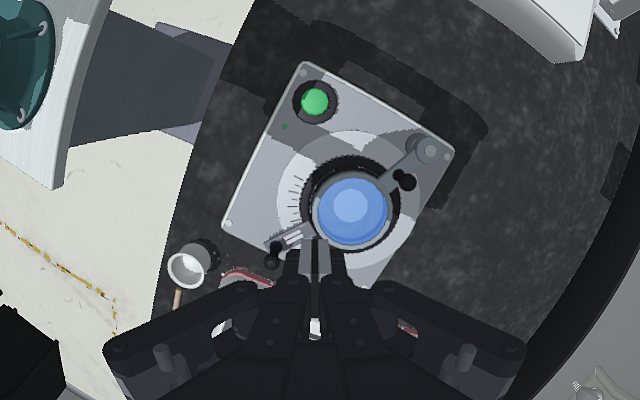

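The key is back up at about 71 mm with its rim at 62 mm. It went down to 65.8 mm, so it made its full 5 mm travel. The glass (350,207) lies over the port and the arm is clear.

```bash
python3 -c "
from bench import bot
print(bot.sign_off())"
```

```text
the job is handed in; nothing more can be done
None
```

The light base is set and the job is handed in; no verdict was reported. The last clock reading before hand-in was 20.8 s, against the 51 s limit.

- **Stage:** I pushed it round by its knob until the force rose with no further motion, so it is on its stop. The glass measured within 2 mm of the port's centre.
- **Iris lever:** the first stroke stopped short, the second overshot and the push back went too far, so it took two corrections. The sight line ended at about 0.983 rad against the index at about 1.003 rad. That is roughly 1.3 mm off, with 3.5 mm allowed.
- **Lamp key:** pressed once, after both were set. It went to a firm bottom at z≈65.8 mm from about 71 mm, which is its full 5 mm travel. Afterwards its top measured about 71 mm again, so it is up.
- **Left alone:** I picked nothing up and never went near the dishes, cups or tools. I didn't measure their positions again at the end. The index measured about 1.00 rad before and after.
- **Disagreements:** heights from matching the top and wrist pictures were 15–20 mm too high for the knob and glass, so I used the stated heights for those. The finger-to-pin contact distance differed by about 3 mm between pushing directions, so I corrected by looking again.

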